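Sort the tilt-out bin's left- and right-hand brackets

TASK

The acrylic tilt-out bin has been taken off the shelf for refitting: sort its loose hardware, putting the two left-hand brackets in the long rectangular tray, the two right-hand brackets in the square tray and the pull knob in the round dish. A bracket is left-hand if, seen from above with its foot end nearest you and its hinge-barrel end pointing away, the foot sticks out to your left; the right-hand one is its mirror image. Each piece must end standing upright and flat on the floor of its tray or dish, none on top of another, and the pill box and the nail file lying among them must stay where they are.

Things in the scene. Friction and masses are not known exactly. Their poses are not given: they have to be found in the camera images.
- left_a: One of two left-hand brackets, loose, aluminium, 70 g. Upright web 60 (own x) x 10 (y) x 40 mm high on a 60 x 24 x 5 mm base strip; hinge barrel, 14 mm dia, 40 high, at x = +23 mm. Flat foot 5 mm thick at x -30 to -10 mm, out to 38 mm on own +y only: seen from above, foot end nearest you, it points to your left. Origin: web middle, underside; z up. Pinch the web across its thickness.
- left_b: One of two left-hand brackets, loose, aluminium, 70 g. Upright web 60 (own x) x 10 (y) x 40 mm high on a 60 x 24 x 5 mm base strip; hinge barrel, 14 mm dia, 40 high, at x = +23 mm. Flat foot 5 mm thick at x -30 to -10 mm, out to 38 mm on own +y only: seen from above, foot end nearest you, it points to your left. Origin: web middle, underside; z up. Pinch the web across its thickness.
- right_a: One of two right-hand brackets, loose, aluminium, 70 g. Upright web 60 (own x) x 10 (y) x 40 mm high on a 60 x 24 x 5 mm base strip; hinge barrel, 14 mm dia, 40 high, at x = +23 mm. Flat foot 5 mm thick at x -30 to -10 mm, out to 38 mm on own -y only: seen from above, foot end nearest you, it points to your right. Origin: web middle, underside; z up. Pinch the web across its thickness.
- right_b: One of two right-hand brackets, loose, aluminium, 70 g. Upright web 60 (own x) x 10 (y) x 40 mm high on a 60 x 24 x 5 mm base strip; hinge barrel, 14 mm dia, 40 high, at x = +23 mm. Flat foot 5 mm thick at x -30 to -10 mm, out to 38 mm on own -y only: seen from above, foot end nearest you, it points to your right. Origin: web middle, underside; z up. Pinch the web across its thickness.
- pull_knob: The bin's pull knob, loose, bare aluminium, about 50 g: a round turned knob 34 mm high standing upright, 28 mm diameter at the foot, 34 mm diameter from 17 to 32 mm height. Origin: centre of its underside; z up along its axis.
- long_tray: The long rectangular tray, fixed, white plastic, the target for the left-hand brackets: 110 mm along own x, 200 mm along own y, 15 mm high, walls 4 mm thick, floor 4 mm thick (inner floor 4 mm above the shelf). No dividers. Origin: centre of its underside; z up.
- square_tray: The square tray, fixed, white plastic, the target for the right-hand brackets: 156 mm along own x, 156 mm along own y, 15 mm high, walls 4 mm thick, floor 4 mm thick (inner floor 4 mm above the shelf). No dividers. Origin: centre of its underside; z up.
- round_dish: The round dish, fixed, white ceramic, the target for the pull knob: 110 mm diameter at the rim, 100 mm at the foot, 14 mm high, wall 4 mm, inner floor flat and 5 mm above the shelf. Origin: centre of its underside; z up.
- pill_box: A purple plastic pill box with a row of seven hinged compartments, closed, loose, not to be disturbed: 84 mm (own x) x 38 mm (own y) x 23 mm high. Origin: centre of its underside.
- nail_file: A stainless nail file lying flat, loose, not to be disturbed: 120 mm long (own x), 13 mm wide, 4 mm thick. Origin: middle of its length, underside.
There are look-alikes about, which are no part of the job. Leave any brown or yellow look-alike of the pull_knob alone. What is shaped like the right_a but turquoise is not meant.

How it is judged:
By the outcome, as a careful person would: the job done as asked, in the order asked, and still so for the second after the job is handed in, with the robot touching nothing.
It also fails if it takes over 120 s, if anything falls off the work surface, if the arm or the gripper's body presses on something with over 40 N, if the wrist force passes 120 N, or if a joint passes its speed limit or range.

ROBOT

A 7-joint arm with a two-finger parallel gripper is mounted at the origin on the work surface. World frame = base frame: x ahead of the robot, y to its left, z up, the work surface at z = 0. Lengths are in m, angles in rad, forces in N, time in s.
With the tool pointing down it reaches from about 0.4 to 0.85 m from the base axis. Payload 4.5 kg.
Tool frame: the origin (TCP) lies between the finger pads; the fingertips stand 19 mm ahead of it and the grasp point (between the pads) is the TCP; z points along the fingers, x is the direction in which the jaws open and shut, and the axes are right-handed (so a half turn about z gives the same grasp; the last joint's range is limited). The gripper opens to 88 mm and grips with 3 to 60 N. Pads are 18 mm wide; open, the fingers measure 123 mm over their backs; the gripper's body (75 mm by 187 mm) begins 45 mm behind the grasp point.
Start: joints at [1.296, 0.689, -0.195, 1.565, 0.157, 0.902, -0.215], TCP at [0.19, -0.595, 0.258] pointing down, gripper open.
Joint ranges: [-3.01, 3.01], [-0.46, 2.08], [-1.47, 1.51], [0.13, 2.56], [-1, 4.14], [0.04, 2.09], [-2.66, 2.66]. Speed limits (rad/s): [2.57, 2.57, 3.14, 3.14, 3.14, 3.14, 3.14].

INTERFACE

Orientations are given as a rotation vector (axis times angle).
In Python, from cell import state, grab_frame, camera_model, close_job gives the robot as it stands.
- The arm moves only by the tool step_arm, never from a script. Its argument "commands" is a list that holds one entry, the list of rows, each a list of 7 numbers: the turn, a rotation vector about the tool's x, y, z in degrees, then the shift along the tool's x, y, z in cm, then the finger opening in cm, from 0 to 8.81. A call has 1 to 12 rows; each row shifts and turns the commanded pose from where the row before left it, along the tool's axes as they then stand; what a row does not reach is not made up. A row lasts 1/8 s, in which the tool goes at most 62.5 mm and 10.7 degrees, less where a joint would pass 70% of its speed; a pose out of reach is approached as far as the arm can. A call is refused whole if a number of a shift passes 6.25 or a number of a turn 10.7, either way. A call with a gripper value outside its range is refused whole. The fingers move at their own pace and stop on an object; the grip force is fixed at half the most. Time passes only in rows, so rows that do not move let the fingers close. It gives the time, the measured TCP pose, the force and the opening at its end, in the units of the state.
- state(): the state, without advancing time (a new reading comes with each control period).
- grab_frame(name): name is "scene" or "top"; returns the picture (384x512x3 uint8, red, green, blue); there is no depth.
- camera_model(name): a dict with "camera_matrix" (3x3 intrinsics, pixels), "R" (3x3) and "t" (3): a world point X has camera coordinates R X + t. Camera axes: x right, y down, z forward; pixel columns grow to the right and rows downward; lengths in m; the calibration is good to about 2 mm. A picture is of the moment at which its call begins. camera_model takes no time and is no camera call.
- close_job(): hands the job in, once; it reports no verdict.
The state is a dict: "time": time; "qpos": joint angles; "qd": joint speeds; "joint_efforts": joint torques, N m; "tcp_pos": TCP position; "orientation": TCP orientation; "ft_force": force on the tool from outside, world axes, zero at the start; "ft_torque": the same for the moment, N m; "grip_width": opening from 0.0 (shut) to 1.0 (fully open).
Only numpy, scipy, OpenCV 4.12 (cv2) and the standard library are available. Lean on these libraries where they do the work, as an engineer would, in place of code of your own. Each camera call takes 0.05 s, during which the arm holds its last target.

## Working session

There is one attempt and no reset: what is moved stays moved. The work goes in short steps, Python scripts to look and compute and a tool call to move; the robot and the scene stay as the last step left them, time stands still between calls to the robot, and variables do not carry over. Pictures are saved under pics/ and viewed, and the job is handed in when it is done.

Besides the shell and the picture viewer there is one more tool, called after "Call:" as name(argument=value, ...) on one line, values as JSON. step_arm: Moves the arm, as the interface text tells. Its arguments: {"type":"object","properties":{"commands":{"type":"array","items":{"type":"array","items":{"type":"array","items":{"type":"number"}}}}},"required":["commands"]}

```bash
ls; mkdir -p pics; python3 - <<'E'
from cell import *
import cv2,numpy as np
for n in ["scene","top"]:
    f=grab_frame(n); cv2.imwrite(f"pics/{n}0.png",cv2.resize(f[:,:,::-1],(800,600),interpolation=cv2.INTER_CUBIC)); cv2.imwrite(f"pics/{n}0_raw.png",f[:,:,::-1])
    m=camera_model(n); print(n,m, -np.array(m["R"]).T@np.array(m["t"]))
s=state(); print(s)
E
```

```text
pics
scene {'camera_matrix': array([[465.73482766,   0.        , 248.85908833],
       [  0.        , 465.73482766, 191.53453927],
       [  0.        ,   0.        ,   1.        ]]), 'R': array([[-0.86208723,  0.50653683,  0.0150352 ],
       [ 0.36899365,  0.64778244, -0.66649951],
       [-0.34734608, -0.56903282, -0.74535384]]), 't': array([ 0.42297123, -0.17818571,  1.31334423])} [0.88657246 0.64851104 0.85378603]
top {'camera_matrix': array([[467.02670023,   0.        , 261.18707899],
       [  0.        , 467.02670023, 190.24039478],
       [  0.        ,   0.        ,   1.        ]]), 'R': array([[ 0.00797695, -0.99991678,  0.01013878],
       [-0.98605027, -0.00955126, -0.16617349],
       [ 0.1662565 , -0.00867179, -0.98604441]]), 't': array([-0.01849298,  0.48902955,  1.31870106])} [ 0.26311262 -0.0023851   1.38174905]
{'time': 0.1, 'qpos': array([ 1.29581178,  0.68985033, -0.19453274,  1.56621021,  0.15727862,
        0.90253725, -0.21509665]), 'qd': array([ 0.00250727, -0.00251035, -0.00066684, -0.00423937,  0.0003345 ,
       -0.00058962, -0.00054394]), 'joint_efforts': array([-2.80521956e-03, -5.28495491e+01, -1.27186351e+00, -1.53836131e+01,
       -5.26585313e-02,  1.91390500e-03,  4.33351147e-05]), 'tcp_pos': array([ 0.18974668, -0.59494351,  0.25702956]), 'orientation': array([-2.53599564e+00,  1.85280066e+00,  2.14027478e-03]), 'ft_force': array([-0.62059134,  0.47562563, -0.61560061]), 'ft_torque': array([ 0.00692098, -0.03699581, -0.01801888]), 'grip_width': 1.0026727260608355}
```

View pics/scene0.png

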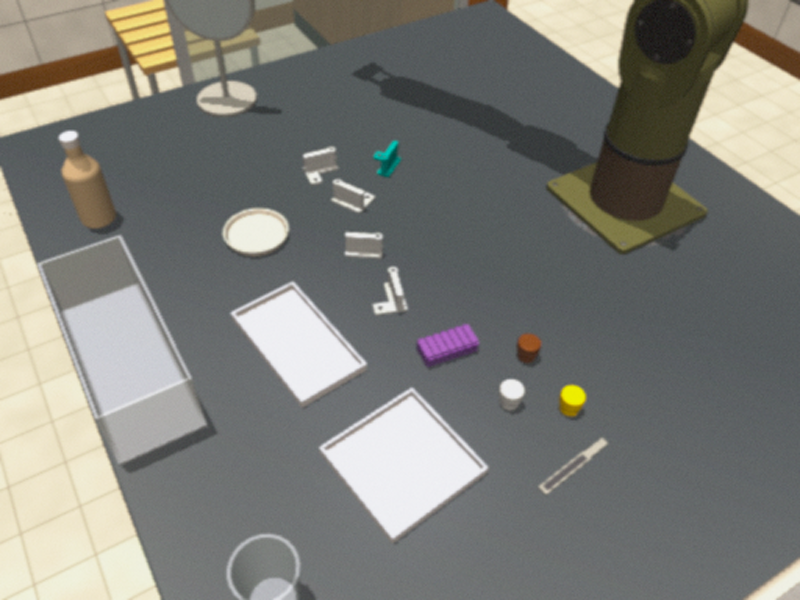

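View pics/top0.png

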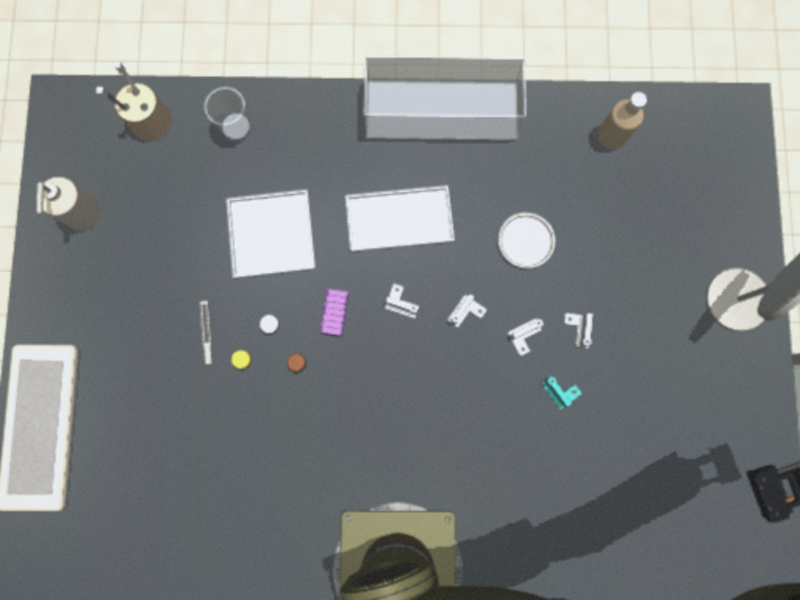

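The scene view shows four white brackets, one turquoise, and the knob (white) at (512,395). In the top view the brackets are at about (400,300), (466,310), (525,335) and (580,328). The trays are at (270,233) and (400,218), and the dish is at (526,240). Next I'll enlarge the crops.

```bash
python3 - <<'E'
import cv2,numpy as np
r=cv2.imread('pics/top0_raw.png')
# columns 240-390, rows 175-265
a=r[178:232,240:320]; cv2.imwrite('pics/cA.png',cv2.resize(a,None,fx=10,fy=10,interpolation=cv2.INTER_CUBIC))
a=r[190:268,315:395]; cv2.imwrite('pics/cB.png',cv2.resize(a,None,fx=7.5,fy=7.5,interpolation=cv2.INTER_CUBIC))
a=r[115:235,120:280]; cv2.imwrite('pics/cC.png',cv2.resize(a,None,fx=5,fy=5,interpolation=cv2.INTER_CUBIC))
s=cv2.imread('pics/scene0_raw.png')
a=s[80:210,180:275]; cv2.imwrite('pics/cD.png',cv2.resize(a,None,fx=4.6,fy=4.6,interpolation=cv2.INTER_CUBIC))
E
```

```text
(no output)
```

View pics/cA.png

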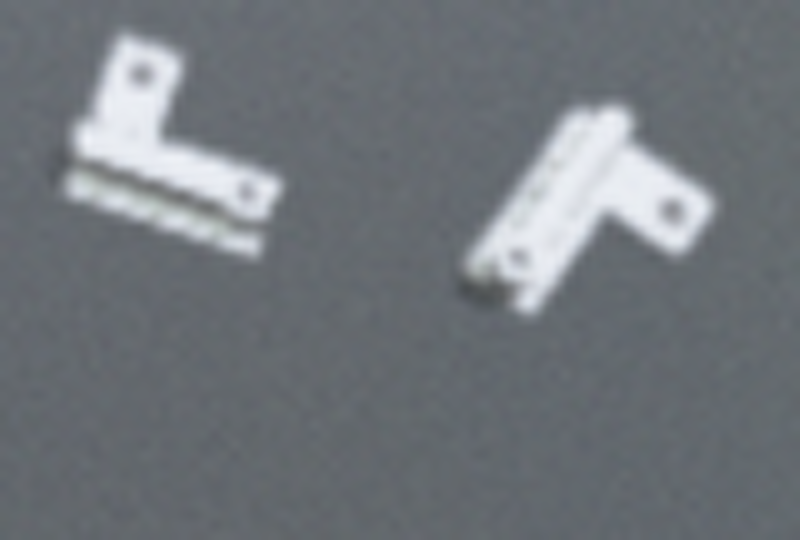

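View pics/cB.png

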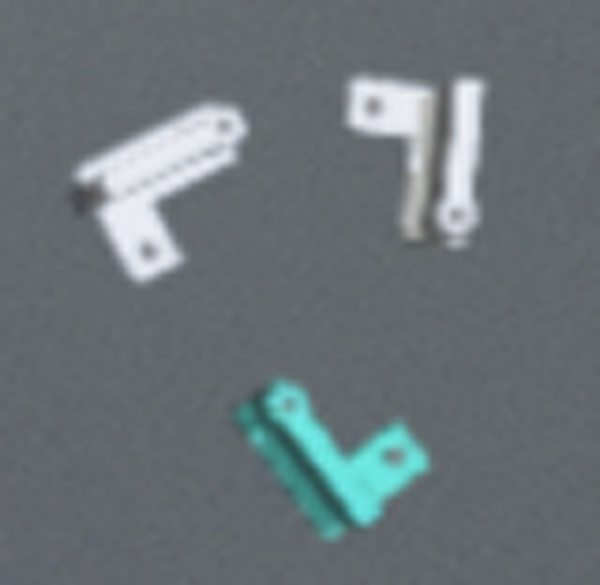

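View pics/cC.png

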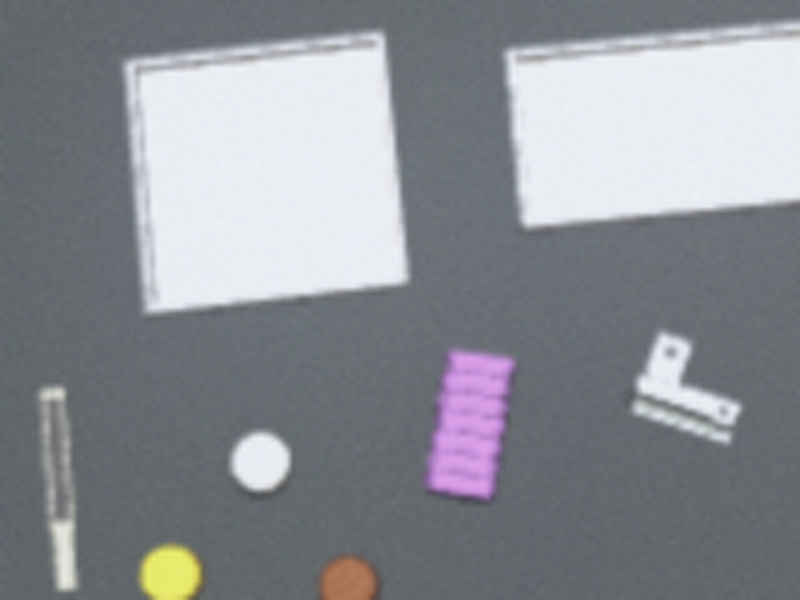

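View pics/cD.png

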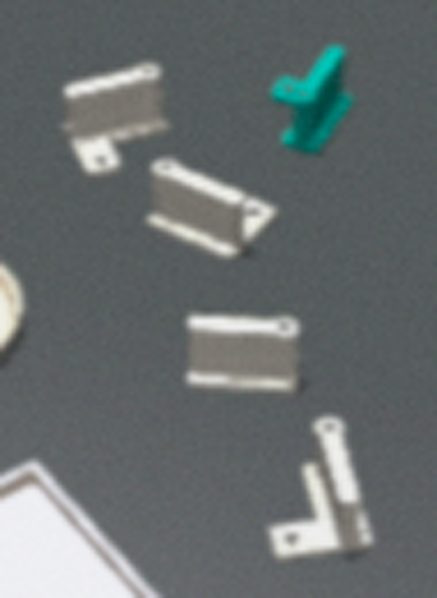

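```bash
cat > h.py <<'E'
import numpy as np,cv2,json
from scipy.optimize import least_squares
from scipy.spatial.transform import Rotation as Ro
from cell import *
CM={n:camera_model(n) for n in("scene","top")}
def proj(n,X):
    m=CM[n];c=np.atleast_2d(X)@np.array(m["R"]).T+m["t"];p=c@np.array(m["camera_matrix"]).T
    return p[:,:2]/p[:,2:]
def ray(n,uv,z):
    m=CM[n];R=np.array(m["R"]);C=-R.T@m["t"]
    d=R.T@np.linalg.inv(m["camera_matrix"])@np.array([uv[0],uv[1],1.]);return (C+d*(z-C[2])/d[2])
def loc(x,y,th,L):
    L=np.atleast_2d(L);c,s=np.cos(th),np.sin(th)
    return np.c_[x+c*L[:,0]-s*L[:,1],y+s*L[:,0]+c*L[:,1],L[:,2]]
def cr(p,x0,y0,s): return np.array([x0+(p[0]+.5)/s-.5,y0+(p[1]+.5)/s-.5])
E
cat > fit.py <<'E'
from h import *
A=lambda *p:("top",cr(p,240,178,10)); B=lambda *p:("top",cr(p,315,190,7.5)); D=lambda *p:("scene",cr(p,180,80,4.6))
H=.040
obs={1:(1,dict(bar=[A(248,192),D(330,427)],f1=[A(120,35)],f2=[A(185,55)],hole=[A(142,72),D(292,540)],we=[A(82,137)])),
2:(1,dict(bar=[A(517,258),D(287,326)],f1=[A(718,205)],f2=[A(680,258)],hole=[A(675,210)],we=[A(620,112),D(191,322)])),
3:(-1,dict(bar=[B(225,125),D(165,168)],f1=[B(140,283)],f2=[B(185,258)],hole=[B(149,250)],we=[D(241,201)])),
4:(-1,dict(bar=[B(457,215),D(149,72)],f1=[B(348,78)],f2=[B(348,130)],hole=[B(375,107),D(100,160)],we=[B(470,78),D(68,90)]))}
res={}
for k,(sg,o) in obs.items():
    P=dict(bar=(.023,0,H),f1=(-.03,sg*.038,.005),f2=(-.01,sg*.038,.005),hole=(-.02,sg*.028,.005),we=(-.03,0,H))
    b=ray("top",o['bar'][0][1],H);h=ray("top",o['hole'][0][1],.005)
    def f(v): return np.concatenate([proj(c,loc(*v,P[n]))[0]-uv for n,l in o.items() for c,uv in l])
    best=min((least_squares(f,[b[0],b[1],t]) for t in np.arange(0,6.28,1)),key=lambda r:r.cost)
    res[k]=best.x.tolist();print(k,'LR'[sg<0],best.x.round(4),np.degrees(best.x[2]).round(1),"rms",np.sqrt(np.mean(best.fun**2)).round(2),best.fun.round(1))
# trays
def tray(sx,sy,cs,g):
    P=np.array([(sx/2*a,sy/2*b,.015) for a,b in g])
    P[2:,2]=.008
    f=lambda v:(proj("top",loc(*v,P))-cs).ravel()
    r=least_squares(f,[.6,0,0]);print(r.x.round(4),np.degrees(r.x[2]).round(1),r.fun.round(1));return r.x.tolist()
g=[(1,1),(1,-1),(-1,-1),(-1,1)]
res['sq']=tray(.156,.156,np.array([cr(p,120,115,5) for p in[(125,60),(385,32),(410,282),(145,313)]]),g)
res['lg']=tray(.110,.200,np.array([cr(p,0,0,1.5625) for p in[(345,195),(450,186),(455,241),(351,250)]]),g)
res['dish']=ray("top",cr((526.5,240),0,0,1.5625),.014).tolist()
res['knob']=ray("top",cr((261,462),120,115,5),.033).tolist()
print(res['dish'],res['knob'],[ray("scene",cr((512,389),0,0,1.5625),.033)],ray("scene",cr((256,230),0,0,1.5625),.014))
json.dump(res,open('res.json','w'))
def ov(im,n,L,edges,pose,col,S):
    q=proj(n,loc(*pose,L)); q=((q+.5)*S-.5)*8
    for a,b in edges: cv2.line(im,tuple(q[a].round().astype(int).tolist()),tuple(q[b].round().astype(int).tolist()),col,1,cv2.LINE_AA,3)
for n,(x0,y0,w,h) in dict(top=(125,110,260,160),scene=(140,80,180,270)).items():
    S=3 if n=='top' else 2.2
    im=cv2.resize(cv2.imread(f'pics/{n}0_raw.png'),None,fx=S,fy=S,interpolation=cv2.INTER_CUBIC)
    lp=lambda m:[(i,(i+1)%m) for i in range(m)]
    for k in(1,2,3,4):
        sg=obs[k][0];v=res[k]
        ov(im,n,[(.03,-.005,H),(.03,.005,H),(-.03,.005,H),(-.03,-.005,H)],lp(4),v,(0,0,255),S)
        ov(im,n,[(.03,-.012*sg,0),(.03,.012*sg,0),(-.01,.012*sg,0),(-.01,.038*sg,0),(-.03,.038*sg,0),(-.03,-.012*sg,0)],lp(6),v,(0,200,0),S)
    for k,sx,sy in(('sq',.156,.156),('lg',.11,.2)):
        for z in(0,.015): ov(im,n,[(sx/2*a,sy/2*b,z) for a,b in g],lp(4),res[k],(0,0,255),S)
    t=np.arange(0,6.28,.2)
    for k,r,z in(('dish',.055,.014),('dish',.05,0),('knob',.017,.032),('knob',.014,0)):
        ov(im,n,[(r*np.cos(a),r*np.sin(a),z) for a in t],lp(len(t)),(res[k][0],res[k][1],0),(255,0,255),S)
    cv2.imwrite(f'pics/ov_{n}.png',im[int(y0*S):int((y0+h)*S),int(x0*S):int((x0+w)*S)])
E
python3 fit.py
```

```text
1 L [ 0.4779 -0.0022 -1.8912] -108.4 rms 0.26 [ 0.2 -0.1 -0.1 -0.1  0.1 -0.2 -0.1 -0.  -0.   0.3  0.3 -0.5 -0.5 -0.5]
2 L [ 0.4705 -0.1155  2.5392] 145.5 rms 0.23 [ 0.3  0.  -0.1 -0.1 -0.2 -0.2 -0.1 -0.1 -0.5  0.1  0.2 -0.1  0.1 -0.4]
3 R [ 0.4345 -0.2364  5.2075] 298.4 rms 0.26 [ 0.  -0.3  0.4 -0.1 -0.1 -0.2 -0.2  0.   0.  -0.3  0.2 -0.6]
4 R [ 0.4341 -0.3482  3.018 ] 172.9 rms 0.23 [-0.  -0.3 -0.  -0.1  0.5  0.1 -0.1 -0.3 -0.1 -0.1  0.5 -0.3 -0.1  0.
  0.1  0.2]
[0.6183 0.2528 0.1227] 7.0 [ 0.2 -0.2 -0.4 -0.1 -0.4  0.4  0.6 -0.1]
[0.6507 0.0024 0.1015] 5.8 [ 1.  -0.2 -0.8 -0.2 -0.4  0.2  0.2  0.3]
[0.6085172144648535, -0.24144175064993656, 0.014000000000000012] [0.43862818980471296, 0.24507794527635063, 0.03299999999999992] [array([0.44115889, 0.24656542, 0.033     ])] [ 0.61060117 -0.23938674  0.014     ]
```

View pics/ov_top.png

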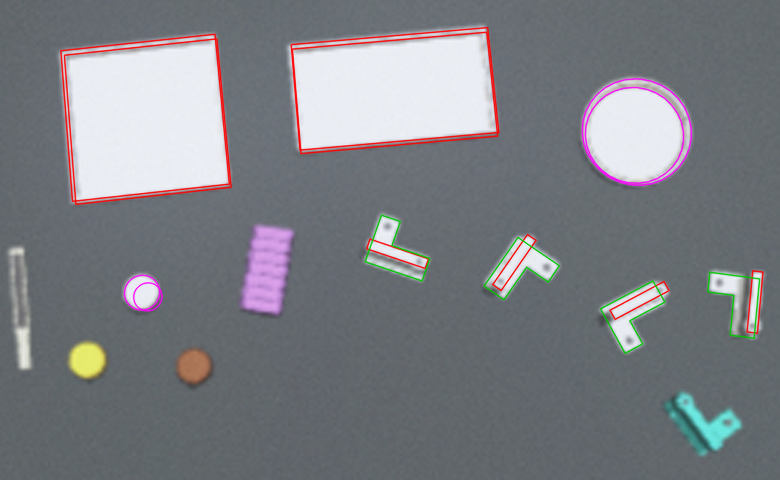

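View pics/ov_scene.png

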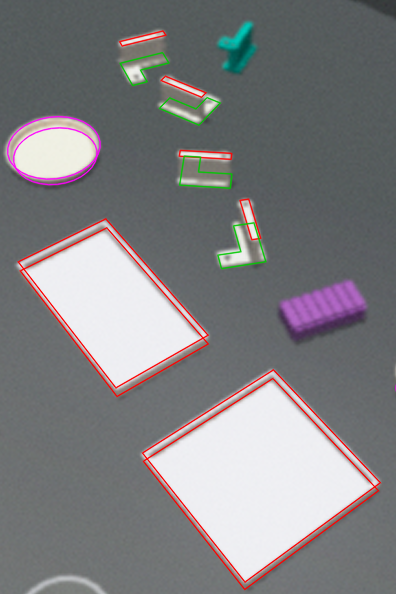

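```bash
cat >> h.py <<'E'
RS=json.load(open('res.json')) if __import__('os').path.exists('res.json') else {}
def go(x,y,z,yaw_deg=None):
    s=state();R=Ro.from_rotvec(s['orientation']);p=np.array(s['tcp_pos'])
    M=R.as_matrix();yc=np.degrees(np.arctan2(M[1,0],M[0,0]))
    if yaw_deg is None: yaw_deg=yc
    a=np.radians(yaw_deg);T=np.array([[np.cos(a),np.sin(a),0],[np.sin(a),-np.cos(a),0],[0,0,-1.]])
    rv=np.degrees((R.inv()*Ro.from_matrix(T)).as_rotvec())
    sh=T.T@(np.array([x,y,z])-p)*100
    print("t",round(s['time'],2),"tcp",p.round(4),"yaw",yc.round(1),"| turn",rv.round(2),"then shift cm",sh.round(2),"F",np.round(s['ft_force'],1),"grip",round(s['grip_width'],3))
def at(k,lx=-.002,ly=0):  # world point of local offset
    return loc(*RS[str(k)],(lx,ly,0))[0][:2].round(4)
E
python3 - <<'E'
from h import *
for k in(1,2,3,4): print(k,at(k))
go(*at(2),.12,np.degrees(RS['2'][2])+90-360)
# placements
def foot(sg): return np.array([(.03,-.012*sg),(.03,.012*sg),(-.01,.012*sg),(-.01,.038*sg),(-.03,.038*sg),(-.03,-.012*sg)])
tg={2:('lg',(0,-.046)),1:('lg',(0,.046)),3:('sq',(-.031,-.031)),4:('sq',(.031,.031))}
polys={}
for k,(t,c) in tg.items():
    sg=1 if k<3 else -1
    th=RS[str(k)][2]; f=foot(sg); f3=np.c_[f,0*f[:,0]]
    # centre the footprint's box (tray axes) on c
    q=loc(0,0,th-RS[t][2],f3)[:,:2]; o=np.array(c)-(q.max(0)+q.min(0))/2; q=q+o
    w=loc(*RS[t],np.r_[o,0])[0]
    g=loc(w[0],w[1],th,(-.002,0,0))[0]
    print(k,t,"box",(q.min(0)*1e3).round(),(q.max(0)*1e3).round(),"origin",w[:2].round(4),"TCP target",g[:2].round(4),"shift world",(g[:2]-at(k)).round(4))
E
```

```text
1 [ 4.785e-01 -3.000e-04]
2 [ 0.4721 -0.1167]
3 [ 0.4335 -0.2347]
4 [ 0.436  -0.3484]
t 0.1 tcp [ 0.1897 -0.5949  0.257 ] yaw -72.3 | turn [5.000e-02 8.000e-02 5.221e+01] then shift cm [-55.4    3.83  13.7 ] F [-0.6  0.5 -0.6] grip 1.003
2 lg box [-31. -84.] [31. -8.] origin [ 0.6543 -0.0335] TCP target [ 0.656  -0.0346] shift world [0.1839 0.0821]
1 lg box [-35.  14.] [35. 78.] origin [0.6342 0.047 ] TCP target [0.6348 0.0489] shift world [0.1563 0.0492]
3 sq box [-65. -63.] [3. 1.] origin [0.6034 0.2197] TCP target [0.6024 0.2215] shift world [0.1689 0.4562]
4 sq box [-4.  4.] [66. 58.] origin [0.6431 0.2793] TCP target [0.6451 0.2791] shift world [0.2091 0.6275]
```

Call:
step_arm(commands=[[[0, 0, 8.7, 0, 0, 0, 5], [0, 0, 8.7, 0, 0, 0, 5], [0, 0, 8.7, 0, 0, 0, 5], [0, 0, 8.7, 0, 0, 0, 5], [0, 0, 8.7, 0, 0, 0, 5], [0, 0, 8.7, 0, 0, 0, 5], [0, 0, 0, -5, 0.4, 1.4, 5], [0, 0, 0, -5, 0.4, 1.4, 5], [0, 0, 0, -5, 0.4, 1.4, 5], [0, 0, 0, -5, 0.4, 1.4, 5], [0, 0, 0, -5, 0.4, 1.4, 5], [0, 0, 0, -5, 0.4, 1.4, 5]]])

```text
time: 1.6
tcp_pos: [0.3409, -0.3332, 0.1733]
orientation: [-1.462, 2.78, -0.0]
ft_force: [1.1, 0.2, -1.1]
grip_width: 0.567
```

```bash
python3 -c "
from h import *
go(.4721,-.1167,.12,-124.5)"
```

```text
t 1.6 tcp [ 0.3409 -0.3332  0.1733] yaw -124.5 | turn [-0.01  0.   -0.01] then shift cm [-25.28   1.45   5.33] F [ 1.1  0.2 -1.1] grip 0.567
```

Call:
step_arm(commands=[[[0, 0, 0, -5, 0.3, 1, 5], [0, 0, 0, -5, 0.3, 1, 5], [0, 0, 0, -5, 0.3, 1, 5], [0, 0, 0, -5, 0.3, 1, 5], [0, 0, 0, -5, 0.2, 1, 5], [0, 0, 0, 0, 0, 0, 5], [0, 0, 0, 0, 0, 0, 5]]])

```text
time: 2.48
tcp_pos: [0.4697, -0.1211, 0.1236]
orientation: [1.462, -2.78, 0.0]
ft_force: [0.2, -1.0, -0.4]
grip_width: 0.564
```

```bash
python3 -c "
from h import *
go(.4721,-.1167,.031,-124.5)"
```

```text
t 2.48 tcp [ 0.4697 -0.1211  0.1236] yaw -124.5 | turn [ 0.02 -0.06 -0.02] then shift cm [-0.5   0.06  9.26] F [ 0.2 -1.  -0.4] grip 0.564
```

Accurate tracking. Descend and grip.

Call:
step_arm(commands=[[[0, 0, 0, -0.5, 0.1, 2.5, 5], [0, 0, 0, 0, 0, 2.5, 5], [0, 0, 0, 0, 0, 2.5, 5], [0, 0, 0, 0, 0, 1.7, 5], [0, 0, 0, 0, 0, 0, 5], [0, 0, 0, 0, 0, 0, 0.5], [0, 0, 0, 0, 0, 0, 0.5], [0, 0, 0, 0, 0, 0, 0.5], [0, 0, 0, 0, 0, 0, 0.5], [0, 0, 0, 0, 0, 0, 0.5]]])

```text
time: 3.72
tcp_pos: [0.4724, -0.116, 0.032]
orientation: [-1.463, 2.78, -0.001]
ft_force: [0.2, -0.2, 2.2]
grip_width: 0.103
```

```bash
python3 -c "
from h import *
go(.4721,-.1167,.031,-124.5)
f=grab_frame('scene');cv2.imwrite('pics/s1.png',cv2.resize(f[60:260,130:330,::-1],None,fx=3,fy=3,interpolation=2))"
```

```text
t 3.73 tcp [ 0.4724 -0.116   0.032 ] yaw -124.5 | turn [-0.03  0.01 -0.  ] then shift cm [ 0.07 -0.01  0.1 ] F [ 0.2 -0.2  2.2] grip 0.103
```

View pics/s1.png

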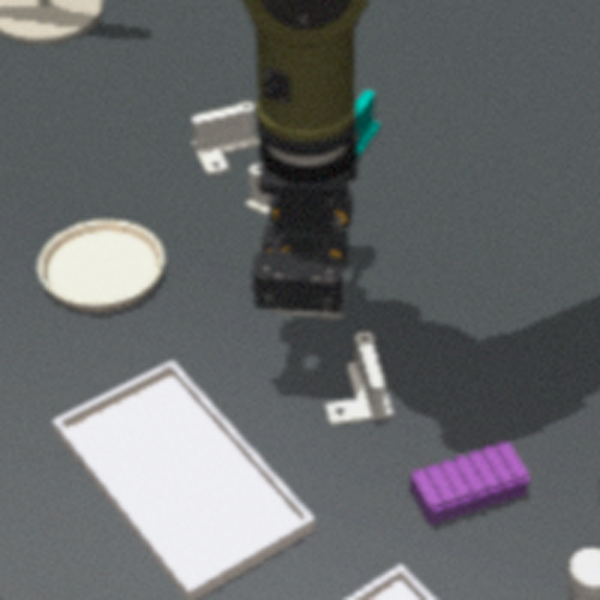

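The picture shows the gripper over bracket 2, and the opening of about 9 mm matches the 10 mm web. I'll lift and carry it.

```bash
python3 -c "
from h import *
go(.656,-.0346,.12,-124.5)"
```

```text
t 3.77 tcp [ 0.4724 -0.116   0.032 ] yaw -124.5 | turn [-0.03  0.01 -0.  ] then shift cm [-17.11 -10.52  -8.8 ] F [0.6 0.4 3.7] grip 0.112
```

Call:
step_arm(commands=[[[0, 0, 0, 0, 0, -2, 0.5], [0, 0, 0, 0, 0, -3.5, 0.5], [0, 0, 0, 0, 0, -3.5, 0.5], [0, 0, 0, 0, 0, 0, 0.5]]])

```text
time: 4.28
tcp_pos: [0.4735, -0.1163, 0.1235]
orientation: [-1.461, 2.777, -0.005]
ft_force: [0.0, -0.3, -1.2]
grip_width: 0.11
```

Call:
step_arm(commands=[[[0, 0, 0, -2.85, -1.75, 0, 0.5], [0, 0, 0, -2.85, -1.75, 0, 0.5], [0, 0, 0, -2.85, -1.75, 0, 0.5], [0, 0, 0, -2.85, -1.75, 0, 0.5], [0, 0, 0, -2.85, -1.75, 0, 0.5], [0, 0, 0, -2.85, -1.75, 0, 0.5], [0, 0, 0, 0, 0, 0, 0.5], [0, 0, 0, 0, 0, 0, 0.5], [0, 0, 0, 0, 0, 0, 0.5]]])

```text
time: 5.4
tcp_pos: [0.6542, -0.0356, 0.1211]
orientation: [1.46, -2.78, -0.001]
ft_force: [-0.2, -0.8, -0.3]
grip_width: 0.111
```

```bash
python3 -c "
from h import *
go(.656,-.0346,.037,-124.5)"
```

```text
t 5.4 tcp [ 0.6542 -0.0356  0.1211] yaw -124.6 | turn [ 0.08 -0.1  -0.09] then shift cm [-0.19 -0.09  8.41] F [-0.2 -0.8 -0.3] grip 0.111
```

Call:
step_arm(commands=[[[0, 0, 0, -0.2, -0.1, 2.5, 0.5], [0, 0, 0, 0, 0, 2.5, 0.5], [0, 0, 0, 0, 0, 2, 0.5], [0, 0, 0, 0, 0, 1, 0.5], [0, 0, 0, 0, 0, 0.4, 0.5], [0, 0, 0, 0, 0, 0, 0.5], [0, 0, 0, 0, 0, 0, 0.5]]])

```text
time: 6.28
tcp_pos: [0.6582, -0.0336, 0.0385]
orientation: [-1.462, 2.779, -0.001]
ft_force: [-0.3, 0.1, -0.3]
grip_width: 0.112
```

```bash
python3 -c "
from h import *
go(.656,-.0346,.0365,-124.5)"
```

```text
t 6.28 tcp [ 0.6582 -0.0336  0.0385] yaw -124.5 | turn [-0.08  0.04 -0.01] then shift cm [0.21 0.12 0.2 ] F [-0.3  0.1 -0.3] grip 0.112
```

Call:
step_arm(commands=[[[0, 0, 0, 0, 0, 0.2, 0.5], [0, 0, 0, 0, 0, 0, 0.5], [0, 0, 0, 0, 0, 0, 3], [0, 0, 0, 0, 0, 0, 3], [0, 0, 0, 0, 0, 0, 3], [0, 0, 0, 0, 0, -3, 3], [0, 0, 0, 0, 0, -3, 3], [0, 0, 0, 0, 0, -3, 3], [0, 0, 0, 0, 0, 0, 3]]])

```text
time: 7.4
tcp_pos: [0.6593, -0.0338, 0.1281]
orientation: [-1.46, 2.777, -0.004]
ft_force: [0.1, 0.9, -0.3]
grip_width: 0.339
```

```bash
python3 -c "
from h import *
go(*at(1),.12,-18.4)
f=grab_frame('scene');cv2.imwrite('pics/s2.png',cv2.resize(f[60:260,130:330,::-1],None,fx=3,fy=3,interpolation=2))"
```

```text
t 7.4 tcp [ 0.6593 -0.0338  0.1281] yaw -124.5 | turn [  -0.31   -0.14 -106.11] then shift cm [-18.22   2.52   0.81] F [ 0.1  0.9 -0.3] grip 0.339
```

View pics/s2.png

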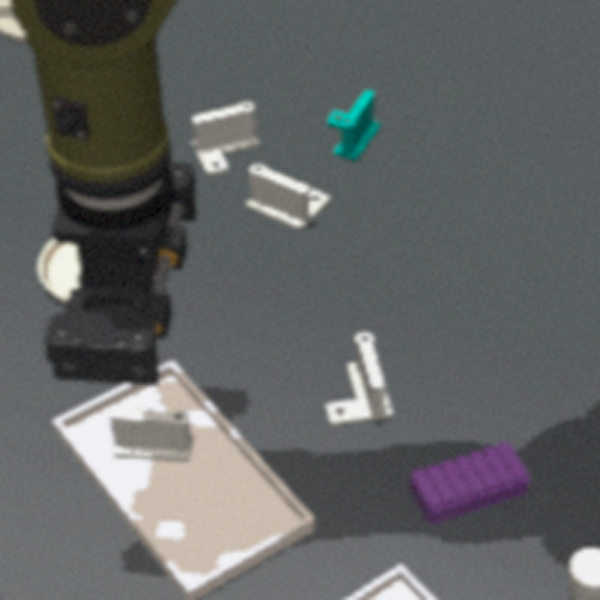

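Bracket 2 stands in the long tray, at about (150,435) in the crop. Next is bracket 1.

Call:
step_arm(commands=[[[0, 0, -10.6, 0, 0, 0, 5], [0, 0, -10.6, 0, 0, 0, 5], [0, 0, -10.6, 0, 0, 0, 5], [0, 0, -10.6, 0, 0, 0, 5], [0, 0, -10.6, 0, 0, 0, 5], [0, 0, -10.6, 0, 0, 0, 5], [0, 0, -10.6, 0, 0, 0, 5], [0, 0, -10.6, 0, 0, 0, 5], [0, 0, -10.6, 0, 0, 0, 5], [0, 0, -10.6, 0, 0, 0, 5], [0, 0, 0, 0, 0, 0, 5]]])

```text
time: 8.82
tcp_pos: [0.6566, -0.0335, 0.1242]
orientation: [-3.1, 0.508, 0.004]
ft_force: [-1.2, -0.4, 0.2]
grip_width: 0.566
```

Call:
step_arm(commands=[[[0, 0, 0, -4.5, 0.6, 0.2, 5], [0, 0, 0, -4.5, 0.6, 0.2, 5], [0, 0, 0, -4.5, 0.6, 0.2, 5], [0, 0, 0, -4.5, 0.6, 0.2, 5], [0, 0, 0, 0, 0, 0, 5], [0, 0, 0, 0, 0, 0, 5], [0, 0, 0, 0, 0, 0, 5]]])

```text
time: 9.7
tcp_pos: [0.481, 0.0008, 0.1176]
orientation: [-3.1, 0.508, -0.003]
ft_force: [0.8, 0.1, -0.2]
grip_width: 0.569
```

```bash
python3 -c "
from h import *
go(*at(1),.031,-18.4)"
```

```text
t 9.7 tcp [0.481  0.0008 0.1176] yaw -18.6 | turn [-0.05 -0.11 -0.22] then shift cm [-0.2   0.18  8.66] F [ 0.8  0.1 -0.2] grip 0.569
```

Call:
step_arm(commands=[[[0, 0, 0, -0.2, 0.2, 2.5, 5], [0, 0, 0, 0, 0, 2.5, 5], [0, 0, 0, 0, 0, 2.5, 5], [0, 0, 0, 0, 0, 1.1, 5], [0, 0, 0, 0, 0, 0, 5], [0, 0, 0, 0, 0, 0, 0.5], [0, 0, 0, 0, 0, 0, 0.5], [0, 0, 0, 0, 0, 0, 0.5], [0, 0, 0, 0, 0, 0, 0.5], [0, 0, 0, 0, 0, 0, 0.5]]])

```text
time: 10.95
tcp_pos: [0.4771, -0.0004, 0.032]
orientation: [-3.101, 0.505, -0.001]
ft_force: [0.1, -0.2, 3.0]
grip_width: 0.109
```

```bash
python3 -c "
from h import *
go(.6348,.0489,.12,-18.5)"
```

```text
t 10.95 tcp [ 4.771e-01 -4.000e-04  3.200e-02] yaw -18.5 | turn [-0.01 -0.05 -0.01] then shift cm [13.39 -9.68 -8.8 ] F [ 0.1 -0.2  3. ] grip 0.109
```

Call:
step_arm(commands=[[[0, 0, 0, 0, 0, -2, 0.5], [0, 0, 0, 0, 0, -3.5, 0.5], [0, 0, 0, 0, 0, -3.3, 0.5], [0, 0, 0, 0, 0, 0, 0.5], [0, 0, 0, 2.7, -1.94, 0, 0.5], [0, 0, 0, 2.7, -1.94, 0, 0.5], [0, 0, 0, 2.7, -1.94, 0, 0.5], [0, 0, 0, 2.7, -1.94, 0, 0.5], [0, 0, 0, 2.6, -1.94, 0, 0.5], [0, 0, 0, 0, 0, 0, 0.5], [0, 0, 0, 0, 0, 0, 0.5], [0, 0, 0, 0, 0, 0, 0.5]]])

```text
time: 12.45
tcp_pos: [0.6332, 0.0484, 0.119]
orientation: [3.099, -0.505, -0.003]
ft_force: [-0.7, 0.2, -1.2]
grip_width: 0.111
```

```bash
python3 -c "
from h import *
go(.6348,.0489,.037,-18.5)"
```

```text
t 12.45 tcp [0.6332 0.0484 0.119 ] yaw -18.5 | turn [ 0.1   0.11 -0.01] then shift cm [ 0.14 -0.1   8.2 ] F [-0.7  0.2 -1.2] grip 0.111
```

Call:
step_arm(commands=[[[0, 0, 0, 0, 0, 2.5, 0.5], [0, 0, 0, 0, 0, 2.5, 0.5], [0, 0, 0, 0, 0, 2, 0.5], [0, 0, 0, 0, 0, 1, 0.5], [0, 0, 0, 0, 0, 0.3, 0.5], [0, 0, 0, 0, 0, 0, 0.5], [0, 0, 0, 0, 0, 0, 0.5]]])

```text
time: 13.32
tcp_pos: [0.6352, 0.0491, 0.0375]
orientation: [-3.1, 0.505, -0.002]
ft_force: [1.1, 0.3, -1.6]
grip_width: 0.112
```

Call:
step_arm(commands=[[[0, 0, 0, 0, 0, 0.1, 0.5], [0, 0, 0, 0, 0, 0, 0.5], [0, 0, 0, 0, 0, 0, 3], [0, 0, 0, 0, 0, 0, 3], [0, 0, 0, 0, 0, 0, 3], [0, 0, 0, 0, 0, -3, 3], [0, 0, 0, 0, 0, -3, 3], [0, 0, 0, 0, 0, -3, 3], [0, 0, 0, 0, 0, 0, 3]]])

```text
time: 14.45
tcp_pos: [0.6363, 0.0493, 0.1281]
orientation: [-3.099, 0.505, -0.007]
ft_force: [0.7, -0.9, 0.3]
grip_width: 0.339
```

```bash
python3 -c "
from h import *
go(*at(3),.12,28.4)"
```

```text
t 14.45 tcp [0.6363 0.0493 0.1281] yaw -18.5 | turn [-2.000e-02 -2.900e-01 -4.692e+01] then shift cm [-31.35  15.34   0.81] F [ 0.7 -0.9  0.3] grip 0.339
```

Call:
step_arm(commands=[[[0, 0, -9.4, 0, 0, 0, 5], [0, 0, -9.4, 0, 0, 0, 5], [0, 0, -9.4, 0, 0, 0, 5], [0, 0, -9.4, 0, 0, 0, 5], [0, 0, -9.4, 0, 0, 0, 5], [0, 0, 0, -5, 2.5, 0, 5], [0, 0, 0, -5, 2.5, 0, 5], [0, 0, 0, -5, 2.5, 0, 5], [0, 0, 0, -5, 2.5, 0, 5], [0, 0, 0, -5, 2.5, 0, 5], [0, 0, 0, -5, 2.5, 0, 5], [0, 0, 0, 0, 0, 0, 5]]])

```text
time: 15.95
tcp_pos: [0.4377, -0.2306, 0.1245]
orientation: [3.048, 0.759, -0.01]
ft_force: [-0.0, 0.4, -0.6]
grip_width: 0.567
```

Call:
step_arm(commands=[[[0, 0, 0, 0, 0, 0, 5], [0, 0, 0, 0, 0, 0, 5]]])

```text
time: 16.2
tcp_pos: [0.4436, -0.2243, 0.1255]
orientation: [-3.043, -0.777, -0.002]
ft_force: [0.1, -0.3, 0.5]
grip_width: 0.571
```

```bash
python3 -c "
from h import *
go(*at(3),.031,28.4)
f=grab_frame('scene');cv2.imwrite('pics/s3.png',cv2.resize(f[60:260,130:330,::-1],None,fx=3,fy=3,interpolation=2))"
```

```text
t 16.2 tcp [ 0.4436 -0.2243  0.1255] yaw 28.6 | turn [-0.04 -0.07  0.24] then shift cm [-1.38  0.44  9.45] F [ 0.1 -0.3  0.5] grip 0.571
```

View pics/s3.png

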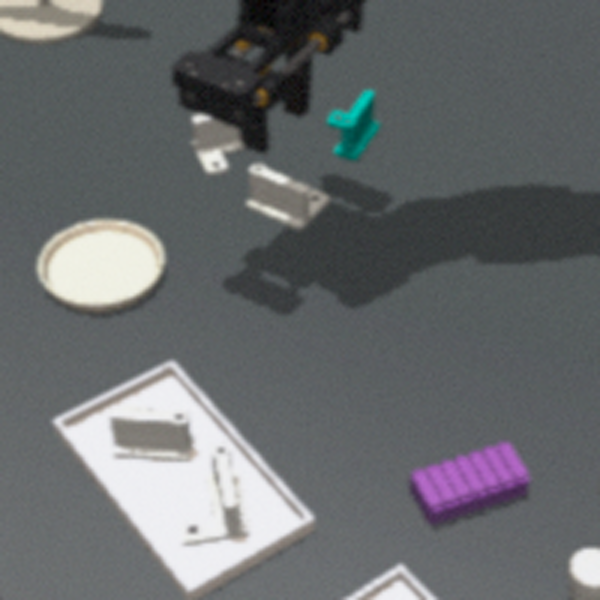

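Call:
step_arm(commands=[[[0, 0, 0.2, -1.4, 0.4, 2, 5], [0, 0, 0, 0, 0, 2.5, 5], [0, 0, 0, 0, 0, 2.5, 5], [0, 0, 0, 0, 0, 2.3, 5], [0, 0, 0, 0, 0, 0.1, 5], [0, 0, 0, 0, 0, 0, 0.5], [0, 0, 0, 0, 0, 0, 0.5], [0, 0, 0, 0, 0, 0, 0.5], [0, 0, 0, 0, 0, 0, 0.5], [0, 0, 0, 0, 0, 0, 0.5]]])

```text
time: 17.5
tcp_pos: [0.4325, -0.2362, 0.0321]
orientation: [3.046, 0.768, 0.001]
ft_force: [1.2, 1.1, 3.8]
grip_width: 0.112
```

```bash
python3 -c "
from h import *
go(.6029,.2185,.13)"
```

```text
t 17.5 tcp [ 0.4325 -0.2362  0.0321] yaw 28.3 | turn [ 0.04 -0.04 -0.  ] then shift cm [ 36.55 -31.96  -9.79] F [1.2 1.1 3.8] grip 0.112
```

Call:
step_arm(commands=[[[0, 0, 0, 0, 0, -2, 0.5], [0, 0, 0, 0, 0, -4, 0.5], [0, 0, 0, 0, 0, -4, 0.5], [0, 0, 0, 0, 0, 0, 0.5], [0, 0, 0, 3.65, -3.2, 0, 0.5], [0, 0, 0, 3.65, -3.2, 0, 0.5], [0, 0, 0, 3.65, -3.2, 0, 0.5], [0, 0, 0, 3.65, -3.2, 0, 0.5], [0, 0, 0, 3.65, -3.2, 0, 0.5], [0, 0, 0, 3.65, -3.2, 0, 0.5], [0, 0, 0, 3.65, -3.2, 0, 0.5], [0, 0, 0, 3.65, -3.2, 0, 0.5]]])

```text
time: 19.0
tcp_pos: [0.5676, 0.1287, 0.1302]
orientation: [3.045, 0.768, -0.004]
ft_force: [1.6, -0.2, -1.0]
grip_width: 0.11
```

Call:
step_arm(commands=[[[0, 0, 0, 3.65, -3.2, 0, 0.5], [0, 0, 0, 3.65, -3.2, 0, 0.5], [0, 0, 0, 0, 0, 0, 0.5], [0, 0, 0, 0, 0, 0, 0.5], [0, 0, 0, 0, 0, 0, 0.5]]])

```text
time: 19.62
tcp_pos: [0.6015, 0.2163, 0.1309]
orientation: [3.045, 0.765, -0.003]
ft_force: [-0.2, 0.2, -0.8]
grip_width: 0.109
```

```bash
python3 -c "
from h import *
go(.6029,.2185,.037)"
```

```text
t 19.62 tcp [0.6015 0.2163 0.1309] yaw 28.2 | turn [0.1  0.14 0.  ] then shift cm [ 0.23 -0.13  9.39] F [-0.2  0.2 -0.8] grip 0.109
```

Call:
step_arm(commands=[[[0, 0, 0, 0.1, -0.1, 2.5, 0.5], [0, 0, 0, 0, 0, 2.5, 0.5], [0, 0, 0, 0, 0, 2.5, 0.5], [0, 0, 0, 0, 0, 1.2, 0.5], [0, 0, 0, 0, 0, 0.6, 0.5], [0, 0, 0, 0, 0, 0, 0.5], [0, 0, 0, 0, 0, 0, 0.5]]])

```text
time: 20.5
tcp_pos: [0.6028, 0.2203, 0.0396]
orientation: [-3.046, -0.768, -0.002]
ft_force: [0.4, -0.7, -1.8]
grip_width: 0.114
```

Call:
step_arm(commands=[[[0, 0, 0, 0, 0, 0.3, 0.5], [0, 0, 0, 0, 0, 0, 0.5], [0, 0, 0, 0, 0, 0, 3], [0, 0, 0, 0, 0, 0, 3], [0, 0, 0, 0, 0, 0, 3], [0, 0, 0, 0, 0, -3, 3], [0, 0, 0, 0, 0, -3, 3], [0, 0, 0, 0, 0, -3, 3], [0, 0, 0, 0, 0, 0, 3]]])

```text
time: 21.62
tcp_pos: [0.6036, 0.2209, 0.1281]
orientation: [-3.045, -0.767, -0.007]
ft_force: [0.8, -0.1, 0.1]
grip_width: 0.338
```

```bash
python3 -c "
from h import *
go(*at(4),.12,-97.1)"
```

```text
t 21.62 tcp [0.6036 0.2209 0.1281] yaw 28.3 | turn [ -0.29  -0.16 125.38] then shift cm [58.56  9.6   0.81] F [ 0.8 -0.1  0.1] grip 0.338
```

Call:
step_arm(commands=[[[0, 0, -9.1, 0, 0, 0, 5], [0, 0, -9.1, 0, 0, 0, 5], [0, 0, -9.1, 0, 0, 0, 5], [0, 0, -9.1, 0, 0, 0, 5], [0, 0, -9.1, 0, 0, 0, 5], [0, 0, -9.1, 0, 0, 0, 5], [0, 0, 0, -4.9, -0.8, 0, 5], [0, 0, 0, -4.9, -0.8, 0, 5], [0, 0, 0, -4.9, -0.8, 0, 5], [0, 0, 0, -4.9, -0.8, 0, 5], [0, 0, 0, -4.9, -0.8, 0, 5], [0, 0, 0, -4.9, -0.8, 0, 5]]])

```text
time: 23.12
tcp_pos: [0.517, -0.0673, 0.1248]
orientation: [-2.354, -2.079, 0.002]
ft_force: [-0.1, 0.0, 0.0]
grip_width: 0.57
```

Call:
step_arm(commands=[[[0, 0, 0, -4.9, -0.8, 0, 5], [0, 0, 0, -4.9, -0.8, 0, 5], [0, 0, 0, -4.9, -0.8, 0, 5], [0, 0, 0, -4.9, -0.8, 0, 5], [0, 0, 0, -4.8, -0.8, 0, 5], [0, 0, 0, -4.8, -0.8, 0, 5], [0, 0, 0, 0, 0, 0, 5], [0, 0, 0, 0, 0, 0, 5], [0, 0, 0, 0, 0, 0, 5]]])

```text
time: 24.25
tcp_pos: [0.4352, -0.3477, 0.1256]
orientation: [-2.351, -2.083, -0.001]
ft_force: [0.4, 0.9, 0.4]
grip_width: 0.562
```

```bash
python3 -c "
from h import *
print(state()['qpos'].round(2))
go(*at(4),.031,82.9)
f=grab_frame('scene');cv2.imwrite('pics/s4.png',cv2.resize(f[60:360,130:330,::-1],None,fx=2,fy=2,interpolation=2))"
```

```text
[ 1.    0.89 -0.72  1.86  0.87  0.74  1.23]
t 24.25 tcp [ 0.4352 -0.3477  0.1256] yaw 83.1 | turn [ 0.   -0.07  0.17] then shift cm [-0.06  0.09  9.46] F [0.4 0.9 0.4] grip 0.562
```

View pics/s4.png

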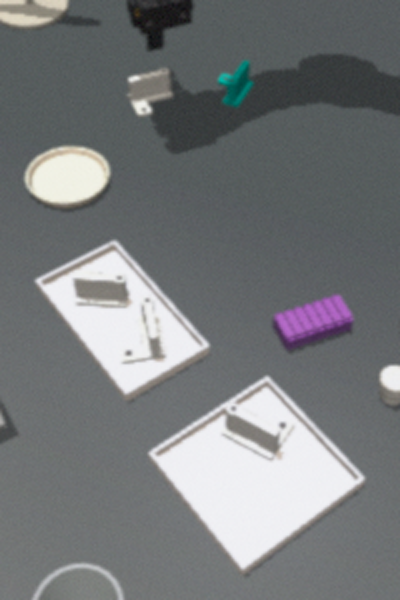

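Call:
step_arm(commands=[[[0, 0, 0.2, 0, 0.1, 2, 5], [0, 0, 0, 0, 0, 2.5, 5], [0, 0, 0, 0, 0, 2.5, 5], [0, 0, 0, 0, 0, 2.3, 5], [0, 0, 0, 0, 0, 0.1, 5], [0, 0, 0, 0, 0, 0, 0.5], [0, 0, 0, 0, 0, 0, 0.5], [0, 0, 0, 0, 0, 0, 0.5], [0, 0, 0, 0, 0, 0, 0.5], [0, 0, 0, 0, 0, 0, 0.5]]])

```text
time: 25.55
tcp_pos: [0.4356, -0.3499, 0.0321]
orientation: [2.358, 2.075, -0.0]
ft_force: [0.6, 0.2, 2.6]
grip_width: 0.11
```

```bash
python3 -c "
from h import *
go(.6451,.2791,.13)
f=grab_frame('top');cv2.imwrite('pics/t4.png',cv2.resize(f[110:220,130:390,::-1],None,fx=3,fy=3,interpolation=2))"
```

```text
t 25.55 tcp [ 0.4356 -0.3499  0.0321] yaw 82.7 | turn [0.03 0.03 0.  ] then shift cm [65.06 12.77 -9.79] F [0.6 0.2 2.6] grip 0.11
```

View pics/t4.png

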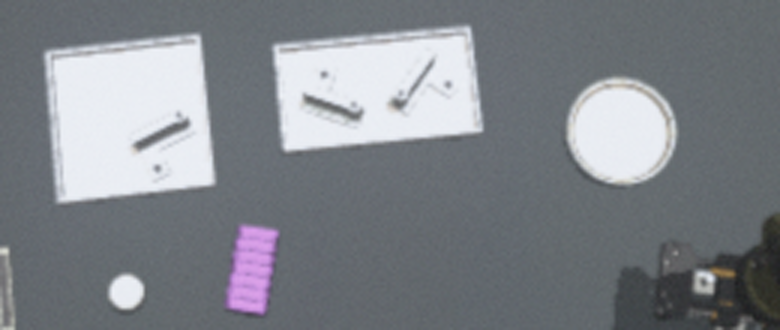

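The two left brackets are well spaced in the long tray, at about (332,105) and (415,80). Right bracket 3 sits at (160,140) in the square tray. I'll carry bracket 4.

Call:
step_arm(commands=[[[0, 0, 0, 0, 0, -2, 0.5], [0, 0, 0, 0, 0, -4, 0.5], [0, 0, 0, 0, 0, -4, 0.5], [0, 0, 0, 0, 0, 0, 0.5], [0, 0, 0, 4, 0.8, 0, 0.5], [0, 0, 0, 4, 0.8, 0, 0.5], [0, 0, 0, 4, 0.8, 0, 0.5], [0, 0, 0, 4, 0.8, 0, 0.5], [0, 0, 0, 4, 0.8, 0, 0.5], [0, 0, 0, 4, 0.8, 0, 0.5], [0, 0, 0, 4, 0.8, 0, 0.5], [0, 0, 0, 4, 0.8, 0, 0.5]]])

```text
time: 27.1
tcp_pos: [0.5392, -0.0395, 0.1304]
orientation: [-2.358, -2.075, 0.003]
ft_force: [0.6, -0.4, -0.4]
grip_width: 0.116
```

Call:
step_arm(commands=[[[0, 0, 0, 4, 0.8, 0, 0.5], [0, 0, 0, 4, 0.8, 0, 0.5], [0, 0, 0, 4, 0.8, 0, 0.5], [0, 0, 0, 4, 0.8, 0, 0.5], [0, 0, 0, 4, 0.8, 0, 0.5], [0, 0, 0, 4, 0.8, 0, 0.5], [0, 0, 0, 4, 0.8, 0, 0.5], [0, 0, 0, 4, 0.8, 0, 0.5], [0, 0, 0, 0, 0, 0, 0.5], [0, 0, 0, 0, 0, 0, 0.5], [0, 0, 0, 0, 0, 0, 0.5]]])

```text
time: 28.48
tcp_pos: [0.6438, 0.2665, 0.1309]
orientation: [2.359, 2.073, -0.004]
ft_force: [0.2, -0.6, -0.4]
grip_width: 0.111
```

```bash
python3 -c "
from h import *
go(.6451,.2791,.037)"
```

```text
t 28.48 tcp [0.6438 0.2665 0.1309] yaw 82.6 | turn [-0.03  0.15 -0.  ] then shift cm [ 1.27 -0.04  9.39] F [ 0.2 -0.6 -0.4] grip 0.111
```

Call:
step_arm(commands=[[[0, 0, 0, 1.2, 0, 1, 0.5], [0, 0, 0, 0, 0, 2.5, 0.5], [0, 0, 0, 0, 0, 2.5, 0.5], [0, 0, 0, 0, 0, 2, 0.5], [0, 0, 0, 0, 0, 1, 0.5], [0, 0, 0, 0, 0, 0.3, 0.5], [0, 0, 0, 0, 0, 0, 0.5], [0, 0, 0, 0, 0, 0, 0.5]]])

```text
time: 29.48
tcp_pos: [0.6459, 0.2811, 0.0397]
orientation: [2.358, 2.075, 0.003]
ft_force: [-0.4, -0.5, 0.0]
grip_width: 0.11
```

```bash
python3 -c "
from h import *
go(.6451,.2791,.0365)"
```

```text
t 29.48 tcp [0.6459 0.2811 0.0397] yaw 82.7 | turn [ 0.08 -0.06 -0.  ] then shift cm [-0.21 -0.05  0.32] F [-0.4 -0.5  0. ] grip 0.11
```

Call:
step_arm(commands=[[[0, 0, 0, 0, 0, 0.3, 0.5], [0, 0, 0, 0, 0, 0, 0.5], [0, 0, 0, 0, 0, 0, 3], [0, 0, 0, 0, 0, 0, 3], [0, 0, 0, 0, 0, 0, 3], [0, 0, 0, 0, 0, -3, 3], [0, 0, 0, 0, 0, -3, 3], [0, 0, 0, 0, 0, -3, 3], [0, 0, 0, 0, 0, 0, 6]]])

```text
time: 30.6
tcp_pos: [0.6466, 0.2819, 0.1284]
orientation: [2.358, 2.075, 0.008]
ft_force: [0.8, -0.1, -0.5]
grip_width: 0.427
```

```bash
python3 -c "
from h import *
for p in [('top',(240*1,358),),('top',(296,362))]: print(ray(p[0],cr(p[1],0,0,1.5625),.033))
go(.4398,.2458,.12,60)"
```

```text
[0.37442513 0.29540987 0.033     ]
[0.36796076 0.1920406  0.033     ]
t 30.6 tcp [0.6466 0.2819 0.1284] yaw 82.7 | turn [ 0.18 -0.23 22.68] then shift cm [-13.47 -16.11   0.84] F [ 0.8 -0.1 -0.5] grip 0.427
```

```bash
python3 -c "
from h import *
go(.4398,.2458,.12)"
```

```text
t 30.6 tcp [0.6466 0.2819 0.1284] yaw 82.7 | turn [ 0.21 -0.19 -0.  ] then shift cm [ -6.21 -20.05   0.84] F [ 0.8 -0.1 -0.5] grip 0.427
```

Call:
step_arm(commands=[[[0, 0, 0, -1, -3.3, 0, 6], [0, 0, 0, -1, -3.3, 0, 6], [0, 0, 0, -1, -3.3, 0, 6], [0, 0, 0, -1, -3.3, 0, 6], [0, 0, 0, -1, -3.3, 0, 6], [0, 0, 0, -1, -3.3, 0, 6], [0, 0, 0, 0, 0, 0, 6], [0, 0, 0, 0, 0, 0, 6], [0, 0, 0, 0, 0, 0, 6]]])

```text
time: 31.72
tcp_pos: [0.4424, 0.2465, 0.1254]
orientation: [2.36, 2.074, 0.001]
ft_force: [0.7, -0.2, -0.5]
grip_width: 0.679
```

```bash
python3 -c "
from h import *
go(.4398,.2458,.025)
f=grab_frame('scene');cv2.imwrite('pics/s5.png',cv2.resize(f[160:360,180:400,::-1],None,fx=3,fy=3,interpolation=2))"
```

```text
t 31.73 tcp [0.4424 0.2465 0.1254] yaw 82.6 | turn [ 0.03 -0.03 -0.  ] then shift cm [-0.11 -0.25 10.04] F [ 0.7 -0.2 -0.5] grip 0.679
```

View pics/s5.png

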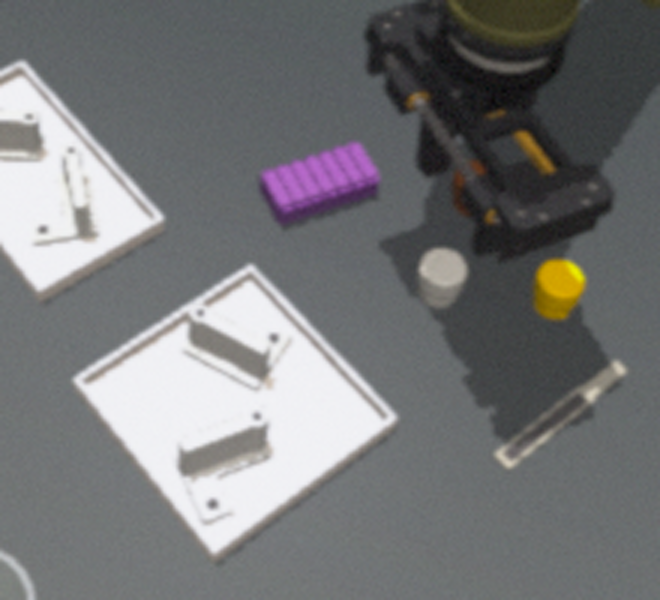

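Both right brackets stand separately in the square tray. The grey knob, at (443,275) in the crop, is clear of the fingers, so I'll descend and grip it.

Call:
step_arm(commands=[[[0, 0, 0, -0.1, -0.2, 2, 6], [0, 0, 0, 0, 0, 2.5, 6], [0, 0, 0, 0, 0, 2.5, 6], [0, 0, 0, 0, 0, 2.5, 6], [0, 0, 0, 0, 0, 0.5, 6], [0, 0, 0, 0, 0, 0, 6], [0, 0, 0, 0, 0, 0, 2.8], [0, 0, 0, 0, 0, 0, 2.8], [0, 0, 0, 0, 0, 0, 2.8], [0, 0, 0, 0, 0, 0, 2.8], [0, 0, 0, 0, 0, 0, 2.8]]])

```text
time: 33.15
tcp_pos: [0.4395, 0.2457, 0.0261]
orientation: [2.358, 2.075, 0.001]
ft_force: [-0.2, -0.4, 6.0]
grip_width: 0.367
```

```bash
python3 -c "
from h import *
go(.6095,-.2404,.12)"
```

```text
t 33.15 tcp [0.4395 0.2457 0.0261] yaw 82.7 | turn [ 0.05 -0.01 -0.  ] then shift cm [-46.05  23.04  -9.39] F [-0.2 -0.4  6. ] grip 0.367
```

Call:
step_arm(commands=[[[0, 0, 0, 0, 0, 0, 2], [0, 0, 0, 0, 0, -2, 2], [0, 0, 0, 0, 0, -4, 2], [0, 0, 0, 0, 0, -4, 2], [0, 0, 0, 0, 0, 0, 2], [0, 0, 0, -3.5, 1.8, 0, 2], [0, 0, 0, -3.5, 1.8, 0, 2], [0, 0, 0, -3.5, 1.8, 0, 2], [0, 0, 0, -3.5, 1.8, 0, 2], [0, 0, 0, -3.5, 1.8, 0, 2], [0, 0, 0, -3.5, 1.8, 0, 2], [0, 0, 0, -3.5, 1.8, 0, 2]]])

```text
time: 34.65
tcp_pos: [0.5327, -0.0148, 0.1244]
orientation: [-2.358, -2.075, 0.003]
ft_force: [0.6, 0.2, 0.3]
grip_width: 0.367
```

Call:
step_arm(commands=[[[0, 0, 0, -3.5, 1.8, 0, 2], [0, 0, 0, -3.5, 1.8, 0, 2], [0, 0, 0, -3.5, 1.8, 0, 2], [0, 0, 0, -3.5, 1.8, 0, 2], [0, 0, 0, -3.5, 1.8, 0, 2], [0, 0, 0, -3.5, 1.7, 0, 2], [0, 0, 0, 0, 0, 0, 2], [0, 0, 0, 0, 0, 0, 2], [0, 0, 0, 0, 0, 0, 2]]])

```text
time: 35.78
tcp_pos: [0.6122, -0.2333, 0.1253]
orientation: [-2.355, -2.078, 0.0]
ft_force: [0.1, -0.3, -0.9]
grip_width: 0.366
```

```bash
python3 -c "
from h import *
go(.6095,-.2404,.0325)
f=grab_frame('scene');cv2.imwrite('pics/s6.png',cv2.resize(f[60:260,100:330,::-1],None,fx=3,fy=3,interpolation=2))"
```

```text
t 35.77 tcp [ 0.6122 -0.2333  0.1253] yaw 82.9 | turn [-0.06 -0.05  0.  ] then shift cm [-0.73 -0.18  9.28] F [ 0.1 -0.3 -0.9] grip 0.366
```

View pics/s6.png

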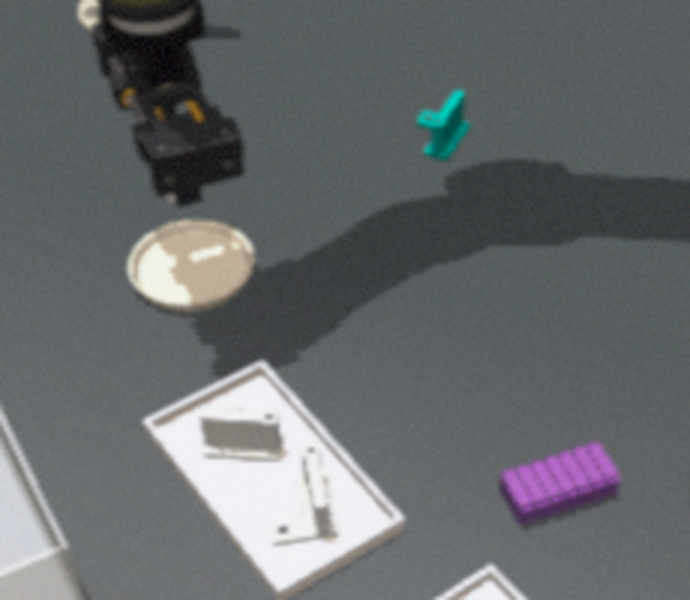

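Call:
step_arm(commands=[[[0, 0, 0, -0.7, -0.2, 1, 2], [0, 0, 0, 0, 0, 2.5, 2], [0, 0, 0, 0, 0, 2.5, 2], [0, 0, 0, 0, 0, 2, 2], [0, 0, 0, 0, 0, 1, 2], [0, 0, 0, 0, 0, 0.2, 2], [0, 0, 0, 0, 0, 0, 2], [0, 0, 0, 0, 0, 0, 2]]])

```text
time: 36.83
tcp_pos: [0.6102, -0.242, 0.0346]
orientation: [2.358, 2.074, 0.001]
ft_force: [0.7, 0.1, -0.6]
grip_width: 0.372
```

```bash
python3 -c "
from h import *
go(.6095,-.2404,.0316)"
```

```text
t 36.83 tcp [ 0.6102 -0.242   0.0346] yaw 82.7 | turn [0.09 0.01 0.  ] then shift cm [ 0.15 -0.09  0.3 ] F [ 0.7  0.1 -0.6] grip 0.372
```

Call:
step_arm(commands=[[[0, 0, 0, 0.1, 0, 0.2, 2], [0, 0, 0, 0, 0, 0.1, 2], [0, 0, 0, 0, 0, 0, 2], [0, 0, 0, 0, 0, 0, 4.4], [0, 0, 0, 0, 0, 0, 4.4], [0, 0, 0, 0, 0, 0, 4.4], [0, 0, 0, 0, 0, -3, 4.4], [0, 0, 0, 0, 0, -3, 4.4], [0, 0, 0, 0, 0, -3, 4.4], [0, 0, 0, 0, 0, -3, 4.4]]])

```text
time: 38.08
tcp_pos: [0.6096, -0.241, 0.1516]
orientation: [-2.358, -2.075, 0.0]
ft_force: [-0.2, -0.4, -0.1]
grip_width: 0.502
```

Call:
step_arm(commands=[[[0, 0, 0, -5, 2, -2, 4.4], [0, 0, 0, -5, 2, -2, 4.4], [0, 0, 0, -5, 2, -1, 4.4], [0, 0, 0, -5, 2, 0, 4.4], [0, 0, 0, -5, 2, 0, 4.4], [0, 0, 0, -5, 2, 0, 4.4], [0, 0, 0, -3, 1, 0, 4.4], [0, 0, 0, 0, 0, 0, 4.4], [0, 0, 0, 0, 0, 0, 4.4]]])

```text
time: 39.2
tcp_pos: [0.6916, -0.5682, 0.2014]
orientation: [2.353, 2.067, 0.001]
ft_force: [-0.8, -0.4, 0.3]
grip_width: 0.498
```

```bash
python3 -c "
from h import *
go(.6095,-.2404,.0316)
f=grab_frame('scene');cv2.imwrite('pics/s7.png',cv2.resize(f[60:340,100:400,::-1],None,fx=2,fy=2,interpolation=2))
f=grab_frame('top');cv2.imwrite('pics/t7.png',cv2.resize(f[110:270,125:385,::-1],None,fx=3,fy=3,interpolation=2))"
```

```text
t 39.2 tcp [ 0.6916 -0.5682  0.2014] yaw 82.6 | turn [0.43 0.32 0.  ] then shift cm [ 31.45 -12.37  16.98] F [-0.8 -0.4  0.3] grip 0.498
```

View pics/s7.png

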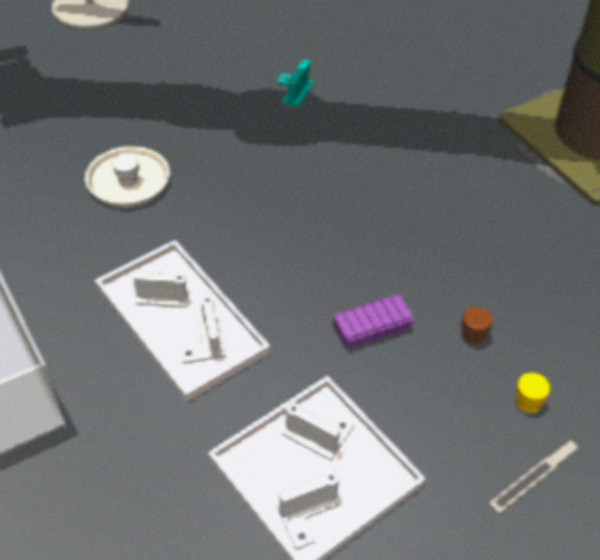

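View pics/t7.png

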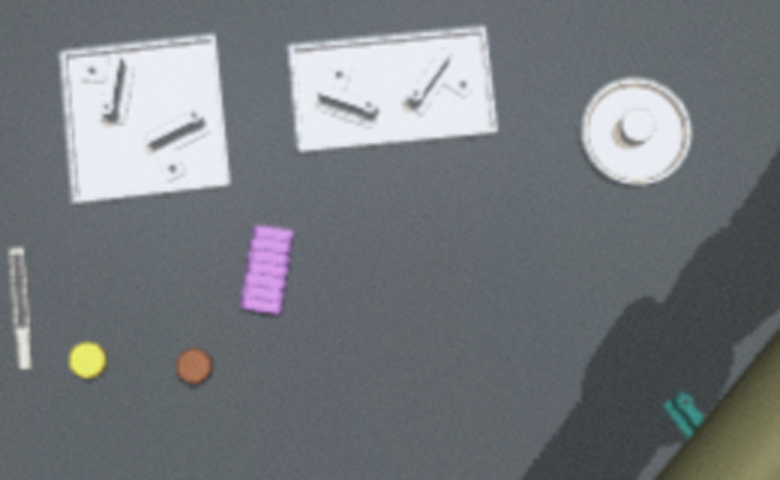

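All five pieces stand flat in their targets, and the pill box at (267,270), the file and the look-alikes are at the same pixels as in the first picture.

```bash
python3 -c "
from cell import *
print(state()['qd'].round(3), state()['qpos'].round(2)); print(close_job())"
```

```text
[ 0.    -0.002  0.003  0.001 -0.003  0.006  0.004] [ 0.67  1.33 -0.66  0.13  0.65  1.69  2.03]
the job is handed in; nothing more can be done
None
```

The hardware is sorted and the job is handed in at about 39 s of the 120 s allowed. The two left-hand brackets are in the long tray, the two right-hand brackets in the square tray and the pull knob in the round dish, placed in that order.

- **Placement:** In the last pictures from both cameras, all five pieces stand upright, clear of the walls and of each other. I checked this by eye and did not fit their final positions.
- **Left undisturbed:** The pill box, nail file, yellow and brown knobs and turquoise bracket look unmoved. The arm partly hid the turquoise bracket in the last top view.
- **Forces:** The highest wrist-force reading at the end of a call was about 6 N. Force between those readings was not watched.
- **Arm at hand-in:** The arm was at rest, well clear of everything. My last retreat went to the edge of its reach, so joint 4 read 0.13 rad to two decimals. That is its lower limit, and I did not check it more finely.

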